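# Stack the culture plates for incubation and close the CO2 jar

## Task

Load the inoculated plates for incubation: in the blue CO2 jar base stack the brown chocolate agar plate at the bottom and the red blood agar plate on top of it (it is read first), in the white open rack the blue-green CLED plate at the bottom and the straw-yellow Sabouraud plate on top. Then close the jar with its clear dome, seated all round on the base. Keep the plates level with the agar side up, set everything down gently and leave the bottle, the timer and the label roll where they are.

Things in the scene. Friction and masses are not known exactly. Their poses are not given: they have to be found in the camera images.
- plate_red: Blood agar plate: round culture plate with bright red agar, lying lid down, agar showing on top. Lid 60 mm across from z 0 to 12 mm, dish above it 56 mm across up to 15 mm (total height); about 26 g. Origin: centre of underside; z up. Grip across the lid from above, any yaw, fingertips 2 to 5 mm above its underside.
- plate_brown: Chocolate agar plate: round culture plate with dark brown agar, lying lid down, agar showing on top. Lid 60 mm across from z 0 to 12 mm, dish above it 56 mm across up to 15 mm (total height); about 26 g. Origin: centre of underside; z up. Grip across the lid from above, any yaw, fingertips 2 to 5 mm above its underside.
- plate_green: CLED agar plate: round culture plate with blue-green agar, lying lid down, agar showing on top. Lid 60 mm across from z 0 to 12 mm, dish above it 56 mm across up to 15 mm (total height); about 26 g. Origin: centre of underside; z up. Grip across the lid from above, any yaw, fingertips 2 to 5 mm above its underside.
- plate_straw: Sabouraud agar plate: round culture plate with pale straw-yellow agar, lying lid down, agar showing on top. Lid 60 mm across from z 0 to 12 mm, dish above it 56 mm across up to 15 mm (total height); about 26 g. Origin: centre of underside; z up. Grip across the lid from above, any yaw, fingertips 2 to 5 mm above its underside.
- jar_dome: Clear dome of the CO2 jar, standing mouth down: 97 mm outside, 92 inside, blue rim ring 103 mm across at the mouth, inside height 55, flat top at 58 mm; on it a blue round knob, 24 mm across, from 58 to 80 mm: the grip. 0.11 kg. Origin: centre of its mouth (underside); z up; any yaw.
- jar_base: CO2 jar base, fixed: blue disc 112 mm across, 5 mm thick, black seal ring on it, brass vent nipple at local -x. Plate seat (tapers 85 to 80 mm across), 8 mm above desk; guide wires and stack heights exactly as on open_rack. The dome goes over wires and plates onto the 5 mm high shoulder; the seat centres it, 3.5 mm play. Origin: centre of underside.
- open_rack: White rack, fixed: 92 mm square foot, seat 8 mm above desk (second plate's underside at 23 mm). Four 4.4 mm wires at 35, 145, 215, 325 deg from local x: 2 mm play round a plate up to 38 mm height, flared above to 50, so a plate within 6 mm of centre is guided in. 52 mm gaps at local +y and -y: fingers go there, closing along y. Origin: centre of underside.
- reagent: Bystander: brown reagent bottle with black cap, 40 mm across, 83 mm tall. Origin: centre of underside. Leave it alone.
- timer_box: Bystander: light grey bench timer, 58 x 64 mm, 19 mm thick. Origin: centre of underside. Leave it alone.
- labels: Bystander: roll of white labels, 49 mm across, 25 mm tall, lying flat. Origin: centre of underside. Leave it alone.
There are look-alikes about, which are no part of the job. What is shaped like the plate_green but purple is not meant. What is shaped like the plate_red but purple is not meant.

How it is judged:
By the outcome, as a careful person would: the job done as asked, in the order asked, and still so for the second after the job is handed in, with the robot touching nothing.
It also fails if it takes over 120 s, if anything falls off the work surface, if the arm or the gripper's body presses on something with over 40 N, if the wrist force passes 120 N, or if a joint passes its speed limit or range.

## Robot

A 6-joint arm with a two-finger parallel gripper is mounted at the origin on a cart in front of the work surface, level with it; the furniture and walls round the work are solid. World frame = base frame: x ahead of the robot, y to its left, z up, the work surface at z = 0. Lengths are in m, angles in rad, forces in N, time in s.
With the tool pointing down it reaches from about 0.35 to 0.775 m from the base axis. Payload 5.5 kg.
Tool frame: the origin (TCP) lies between the finger pads; the fingertips stand 19 mm ahead of it and the grasp point (between the pads) is the TCP; z points along the fingers, y is the line along which they close (so a half turn about z gives the same grasp; the last joint's range is limited). The gripper opens to 85 mm and grips with 20 to 120 N. Pads are 22 mm wide; open, the fingers measure 114 mm over their backs; the gripper's body (76 mm by 85 mm) begins 54 mm behind the grasp point. The pads swing forward as they close: fully open they stand 13 mm farther back than shut.
Start: joints at [0.962, 0.313, 0.046, 1.304, 0, 1.431], TCP at [0.26, 0.513, 0.25] pointing down, gripper open.
Joint ranges: [-2.76, 2.76], [-0.86, 1.69], [-1.03, 1.26], [-2.2, 2.34], [-1.47, 1.5], [-3.14, 3.14]. Speed limits (rad/s): [2.57, 2.57, 3.14, 3.14, 3.14, 3.14].

## Interface

Orientations are given as a unit quaternion [w, x, y, z].
In Python, from workcell import env gives the robot as it stands.
- The arm moves only by the tool carry_out, never from a script. Its argument "increments" is a list that holds one entry, the list of rows, each a list of 6 numbers: the shift along the tool's x, y, z each as a share of 50 cm, from -1 to 1, then the turn, a rotation vector about the tool's x, y, z each as a share of 2 pi rad, from -1 to 1. In form: [[[x, y, z, ax, ay, az], ...]]. A call has 1 to 5 rows; each row is the pose to reach, as a shift and turn from the pose commanded when the call began, along the tool's axes at that moment, turning the shorter way round; what a row does not reach only later rows make up. A row lasts 1/8 s, in which the tool goes at most 62.5 mm and 10.7 degrees, less where a joint would pass 70% of its speed; a pose out of reach is approached as far as the arm can. A call with a number of a shift or a turn outside -1 to 1 is refused whole. A call with a gripper value outside its range is refused whole. "jaw" is the closure, from 0 (fully open) to 1 (shut), set as the call begins (left out, the last holds). The fingers move at their own pace and stop on an object; "squeeze" is the grip in N (left out, the last holds). Time passes only in rows, so rows that repeat a pose let the fingers close. It gives the time, the measured TCP pose, the force, the opening and the grip force at its end, in the units of the state.
- env.get_state(): the state, without advancing time (a new reading comes with each control period).
- env.read_camera(name): name is "side" or "top" or "wrist"; returns a dict with "frame" (420x560x3 uint8, blue, green, red), "z_map" (420x560 float32, m along the optical axis (not along the pixel's ray), 0 where there is no reading), "intrinsics" (3x3 intrinsics, pixels), "R" (3x3) and "t" (3): a world point X has camera coordinates R X + t; the wrist camera has in their place "T_tool_cam" (4x4, takes a point from camera to tool coordinates, whose origin is the TCP and whose axes are the flange's). Camera axes: x right, y down, z forward; pixel columns grow to the right and rows downward; lengths in m; the calibration is good to about 2 mm. A picture is of the moment at which its call begins: read the wrist's pose just before it.
- env.hand_in(): hands the job in; it is judged then, once.
Trained networks look in the newest picture that a camera, given by its name, has taken for a name from the list of things; names that differ only in an ending like _2 or _b are one class to them, and where a whole thing is asked for, a point or a joint stands for the part that bears it (a point fixed in the world has none). Each returns a list of dicts, best first, with "score" (0 to 1); they miss things now and then, are a little off and sometimes report something else, mostly with a low value. They report only what shows in the picture. A call takes as long as a camera call. They do not tell look-alikes from the thing itself.
- env.find_in(camera, name): "position" ([x, y, z] in m, in world coordinates, good to about 4 mm: the middle of the surface that is visible of it).
The state is a dict: "clock": time; "joint_pos": joint angles; "qvel": joint speeds; "tau": joint torques, N m; "tcp_pos": TCP position; "orientation": TCP orientation; "wrist_force": force on the tool from outside, world axes, zero at the start; "ft_torque": the same for the moment, N m; "finger_gap": finger opening in m; "grip_force": force on a finger pad.
Only numpy, scipy, OpenCV 4.12 (cv2) and the standard library are available. Lean on these libraries where they do the work, as an engineer would, in place of code of your own. Each camera call takes 0.05 s, during which the arm holds its last target. There are 200 camera calls.

## Working session

There is one attempt and no reset: what is moved stays moved. The work goes in short steps, Python scripts to look and compute and a tool call to move; the robot and the scene stay as the last step left them, time stands still between calls to the robot, and variables do not carry over. Pictures are saved under pics/ and viewed, at most 14 in all, crops included, and the job is handed in when it is done.

Besides the shell and the picture viewer there is one more tool, called in YAML: its name, and indented under it one key for each argument. carry_out: Moves the arm, as the interface text tells. Its arguments: {"type":"object","properties":{"increments":{"type":"array","items":{"type":"array","items":{"type":"array","items":{"type":"number","minimum":-1,"maximum":1}}}},"jaw":{"type":"number"},"squeeze":{"type":"number"}},"required":["increments"]}

```bash
mkdir -p pics; ls; python3 - <<'E'
from workcell import env
import cv2
s=env.get_state();print(s)
for c in ["top","side"]:
    r=env.read_camera(c);cv2.imwrite(f"pics/{c}0.png",r["frame"])
    print(c,r["intrinsics"].tolist(),r["R"].tolist(),r["t"].tolist())
    for n in ["plate_red","jar_dome","jar_base","open_rack","reagent","timer_box","labels"]:
        print(n,[(d["position"],round(d["score"],2)) for d in env.find_in(c,n)])
E
```

```text
pics
{'clock': 0.0, 'joint_pos': array([9.62432093e-01, 3.14015084e-01, 4.49636069e-02, 1.30358163e+00,
       9.66555976e-06, 1.43115989e+00]), 'qvel': array([ 0.00106733,  0.00035135, -0.00076909,  0.00058867,  0.0006453 ,
        0.00230786]), 'tau': array([ 8.01135975e-04, -4.80631113e+01,  2.98531866e+01,  1.93210097e-02,
       -3.29824725e-04, -8.18784144e-06]), 'tcp_pos': array([0.25950751, 0.51257591, 0.24939419]), 'orientation': array([-3.40024474e-04,  2.32224227e-01,  9.72661845e-01, -8.53137059e-04]), 'wrist_force': array([-0.2297708 ,  0.24630884,  0.21558436]), 'ft_torque': array([ 0.0124076 , -0.03133843,  0.01391053]), 'grip_force': 0.0, 'finger_gap': 0.08545396252109527}
top [[385.3841324678097, 0.0, 282.80701948215295], [0.0, 385.3841324678097, 210.8443914785352], [0.0, 0.0, 1.0]] [[0.016693971573487294, -0.9996075528978464, -0.02249558851603259], [-0.9963423635524609, -0.014745259778036961, -0.08416930500351102], [0.08380456970714338, 0.02381842781665631, -0.9961975088267101]] [0.06315403209145673, 0.5737063360822893, 0.9499088507126588]
plate_red []
jar_dome [([0
[... 262 characters left out ...]
21, 0.0219], 0.82)]
side [[505.09197147147444, 0.0, 284.29188504559966], [0.0, 505.09197147147444, 213.3803027347436], [0.0, 0.0, 1.0]] [[-0.9667034430108628, -0.25516011552911455, -0.019436273153878355], [-0.09872122769796872, 0.4419324080443917, -0.8915996107681355], [0.23609017868761303, -0.859993640769078, -0.4524073002991848]] [0.5827968882414651, 0.0700033517991812, 1.3068782333400828]
plate_red [([0.4798, 0.279, 0.0118], 0.96)]
jar_dome [([0.6761, 0.0527, 0.0481], 0.86)]
jar_base [([0.4918, -0.0925, 0.0082], 0.78)]
open_rack [([0.498, 0.139, 0.0025], 0.67)]
reagent [([0.3778, -0.2299, 0.0353], 0.88)]
timer_box [([0.3965, 0.2918, 0.0165], 0.58)]
labels [([0.7682, 0.1535, 0.022], 0.77)]
```

View pics/top0.png

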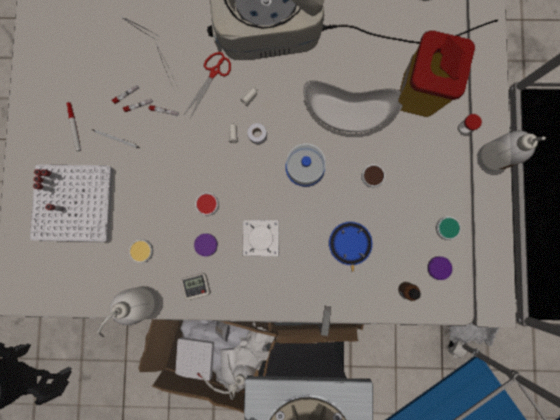

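View pics/side0.png

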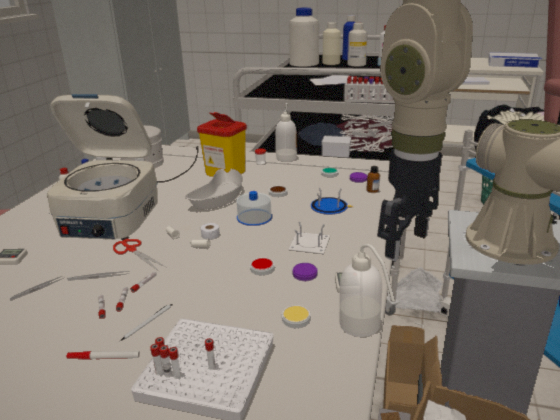

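The top view shows plates red (207,204), straw (141,251), brown (373,176) and green (449,228). The purple look-alikes are at (206,245) and (440,268). The rack is at (261,238), the base at (350,243) with its nipple pointing to −x, and the dome knob at (306,161). The side view agrees.

```bash
cat > h.py <<'E'
from workcell import env
import numpy as np, cv2
def ray(r,uv,z):
    K=r["intrinsics"];d=r["R"].T@np.linalg.inv(K)@np.array([uv[0],uv[1],1.]);c=-r["R"].T@r["t"]
    return c+d*(z-c[2])/d[2]
def blobfit(r,px,tol=25,win=34):
    """centre of the saturated blob nearest px"""
    hsv=cv2.cvtColor(r["frame"],cv2.COLOR_BGR2HSV).astype(int)
    u,v=px;h0=hsv[v-1:v+2,u-1:u+2].reshape(-1,3);m=np.median(h0,0)
    d=np.abs(hsv[...,0]-m[0]);d=np.minimum(d,180-d)
    mask=((d<10)&(abs(hsv[...,1]-m[1])<80)&(abs(hsv[...,2]-m[2])<60)).astype(np.uint8)
    n,l,st,ce=cv2.connectedComponentsWithStats(mask);k=l[v,u]
    cs,_=cv2.findContours((l==k).astype(np.uint8),cv2.RETR_EXTERNAL,cv2.CHAIN_APPROX_NONE)
    (c,rad)=cv2.minEnclosingCircle(max(cs,key=cv2.contourArea));return ce[k],c,rad,st[k]
E
python3 - <<'E'
from h import *
P=dict(red=(207,204),straw=(141,251),brown=(373,176),green=(449,228))
r=env.read_camera("top")
for k,p in P.items():
    ce,c,rad,st=blobfit(r,p);print(k,ce.round(1),rad,st[4],ray(r,ce,.014)[:2].round(4),"enc",ray(r,c,.014)[:2].round(4))
for n,p,z in [("rack",(261,238),.008),("base",(350,243),.008),("nip",(352,268),.003),("knob",(306,161),.08)]:
    print(n,ray(r,p,z).round(4))
# zoom rack/base
f=cv2.resize(r["frame"][195:285,230:400],None,fx=4.6,fy=4.6,interpolation=cv2.INTER_CUBIC);cv2.imwrite("pics/zoom0.png",f)
for n in ["plate_red","plate_brown","plate_green","plate_straw"]:
    print(n,[(d["position"],round(d["score"],2)) for d in env.find_in("top",n)])
E
```

```text
red [206.  203.5] 9.861641883850098 300 [0.5895 0.2704] enc [0.5896 0.2705]
straw [139.8 250.8] 10.700567245483398 349 [0.4657 0.4364] enc [0.4664 0.4372]
brown [373.3 175.1] 9.745150566101074 295 [ 0.6689 -0.1582] enc [ 0.669  -0.1581]
green [448.9 227.6] 9.934840202331543 304 [ 0.5373 -0.3476] enc [ 0.5376 -0.3482]
rack [0.5034 0.1273 0.008 ]
base [ 0.4945 -0.0999  0.008 ]
nip [ 0.4312 -0.1058  0.003 ]
knob [0.6893 0.017  0.08  ]
plate_red [([0.5884, 0.2678, 0.0101], 0.86), ([0.6668, -0.1602, 0.0121], 0.75), ([0.6862, 0.0175, 0.0572], 0.68), ([0.4825, 0.2668, 0.016], 0.63), ([0.7694, 0.1421, 0.0263], 0.2)]
plate_brown [([0.6735, -0.1612, 0.0127], 0.89), ([0.5866, 0.2675, 0.0094], 0.38)]
plate_green [([0.4364, -0.3236, 0.0153], 0.87), ([0.5382, -0.3441, 0.0157], 0.61)]
plate_straw [([0.4685, 0.4297, 0.0136], 0.6)]
```

View pics/zoom0.png

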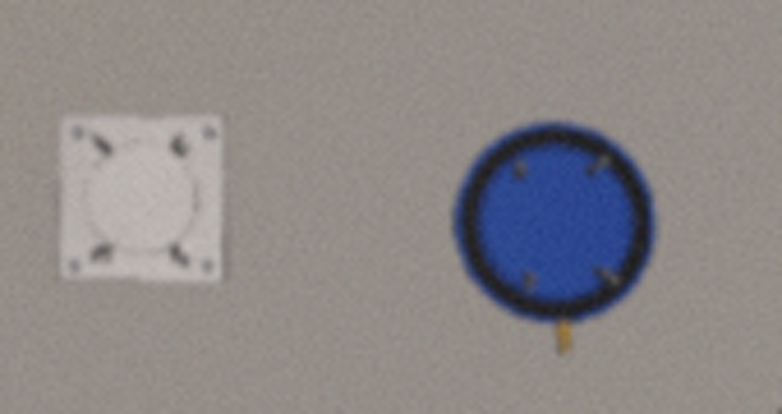

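carry_out:
  increments:
    - [[-0.1,-0.063,0,0,0,-0.015],[-0.2,-0.126,0,0,0,-0.03],[-0.3,-0.19,0,0,0,-0.045],[-0.4,-0.25,0,0,0,-0.06],[-0.5,-0.315,0,0,0,-0.0746]]
  jaw: 0
  squeeze: 30

```text
clock: 1.68
tcp_pos: [0.4126, 0.258, 0.2506]
orientation: [0.0, -0.002, 1.0, 0.0]
wrist_force: [0.3, 0.4, 0.2]
finger_gap: 0.0855
grip_force: 0.0
```

carry_out:
  increments:
    - [[-0.054,-0.09,0,0,0,0],[-0.108,-0.18,0,0,0,0],[-0.162,-0.27,0,0,0,0],[-0.216,-0.36,0,0,0,0],[-0.27,-0.45,0,0,0,0]]

```text
clock: 2.3
tcp_pos: [0.5475, 0.0329, 0.2505]
orientation: [0.0, 0.0, 1.0, 0.0]
wrist_force: [1.6, 0.1, -0.3]
finger_gap: 0.0855
grip_force: 0.0
```

carry_out:
  increments:
    - [[-0.06,-0.09,0.02,0,0,0],[-0.12,-0.18,0.04,0,0,0],[-0.18,-0.27,0.06,0,0,0],[-0.24,-0.38,0.1,0,0,0],[-0.24,-0.38,0.1,0,0,0]]

```text
clock: 2.92
tcp_pos: [0.6669, -0.1593, 0.1966]
orientation: [-0.002, 0.002, 1.0, 0.0]
wrist_force: [-0.4, 1.4, 0.5]
finger_gap: 0.0857
grip_force: 0.0
```

```bash
python3 - <<'E'
from h import *
s=env.get_state();print(s["tcp_pos"],s["orientation"],s["joint_pos"])
r=env.read_camera("wrist");cv2.imwrite("pics/w1.png",r["frame"]);print(r["T_tool_cam"].round(4).tolist(),r["intrinsics"].round(1).tolist())
print([(d["position"],d["score"]) for d in env.find_in("wrist","plate_brown")])
E
```

```text
[ 0.66691257 -0.15934472  0.19658972] [-1.72161954e-03  2.36080207e-03  9.99995660e-01  3.78570883e-04] [-3.51277821e-01  5.54515090e-01  2.84324998e-01  1.30410085e+00
 -4.65655761e-04 -3.46555392e-01]
[[-0.0003, -0.9455, -0.3258, 0.0852], [1.0, -0.0002, -0.0002, -0.0014], [0.0002, -0.3258, 0.9455, -0.1243], [0.0, 0.0, 0.0, 1.0]] [[308.4, 0.0, 280.0], [0.0, 308.4, 208.3], [0.0, 0.0, 1.0]]
[([0.6638, -0.1641, 0.0109], 0.92)]
```

View pics/w1.png

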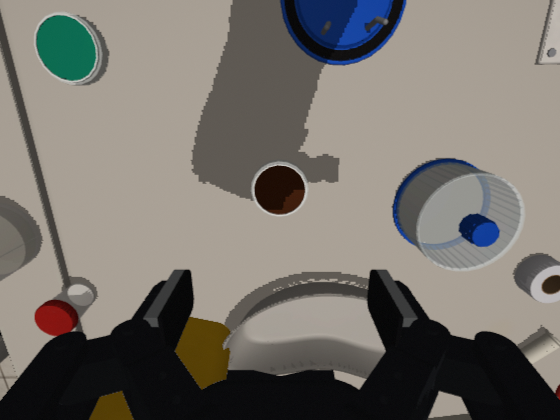

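The wrist view shows brown at (279,190), green at (68,47), the dome knob at (480,230) and the fingertips near (185,272) and (375,272).

```bash
cat >> h.py <<'E'
from scipy.spatial.transform import Rotation as Ro
def wrist():
    s=env.get_state();r=env.read_camera("wrist");w,x,y,z=s["orientation"]
    T=np.eye(4);T[:3,:3]=Ro.from_quat([x,y,z,w]).as_matrix();T[:3,3]=s["tcp_pos"];C=T@r["T_tool_cam"]
    r["R"]=C[:3,:3].T;r["t"]=-C[:3,:3].T@C[:3,3];r["T"]=T;return r
E
python3 - <<'E'
from h import *
r=wrist()
for n,p,z in [("brown",(279,190),.015),("green",(68,47),.015),("knob",(483,225),.08)]:
    print(n,ray(r,p,z).round(4)[:2])
f=r["frame"];hsv=cv2.cvtColor(f,cv2.COLOR_BGR2HSV)
# brown: dark reddish region
m=((hsv[...,2]<110)&(hsv[...,1]>130)).astype(np.uint8);m[:120]=0;m[250:]=0;m[:,:230]=0;m[:,330:]=0
cs,_=cv2.findContours(m,cv2.RETR_EXTERNAL,cv2.CHAIN_APPROX_NONE);c=max(cs,key=cv2.contourArea);e=cv2.fitEllipse(c);print(e,ray(r,e[0],.015))
# finger tip points in tool frame
Z=r["z_map"];K=r["intrinsics"]
v,u=np.mgrid[0:420,0:560];Pc=np.dstack([(u-K[0,2])/K[0,0]*Z,(v-K[1,2])/K[1,1]*Z,Z,np.ones_like(Z)])@r["T_tool_cam"].T
near=(Z>0.02)&(Pc[...,2]>-.03)&(Pc[...,2]<.06)
print(near.sum(),Pc[near].max(0),np.percentile(Pc[near],[2,50,98],axis=0).round(4))
E
```

```text
brown [ 0.6668 -0.1585]
green [ 0.5336 -0.3472]
knob [0.68   0.0152]
((276.1784973144531, 189.1387481689453), (46.23244857788086, 47.91419982910156), 93.19857025146484) [ 0.66586898 -0.16139733  0.015     ]
5139 [0.01317336 0.05512319 0.0599971  1.        ] [[-0.1536 -0.1449 -0.0292  1.    ]
 [ 0.0077 -0.0441 -0.015   1.    ]
 [ 0.0126  0.0534  0.0577  1.    ]]
```

```bash
python3 - <<'E'
from h import *
r=wrist();Z=r["z_map"];K=r["intrinsics"]
v,u=np.mgrid[0:420,0:560];Pc=np.dstack([(u-K[0,2])/K[0,0]*Z,(v-K[1,2])/K[1,1]*Z,Z,np.ones_like(Z)])@r["T_tool_cam"].T
m=(Z>0.02)&(abs(Pc[...,0])<.02)&(abs(Pc[...,1])<.065)&(Pc[...,2]<.06)
print(np.percentile(Pc[m],[1,50,90,98,99.5,100],axis=0).round(4))
print(env.get_state()["tcp_pos"])
E
```

```text
[[-0.0086 -0.0644 -0.0739  1.    ]
 [ 0.0122  0.0028 -0.0563  1.    ]
 [ 0.0181  0.0591 -0.0223  1.    ]
 [ 0.0189  0.0636 -0.0037  1.    ]
 [ 0.0195  0.0646  0.0015  1.    ]
 [ 0.02    0.065   0.0062  1.    ]]
[ 0.66635811 -0.15459177  0.2007983 ]
```

carry_out:
  increments:
    - [[-0.003,-0.007,0.07,0,0,0],[-0.003,-0.007,0.14,0,0,0],[-0.003,-0.007,0.2,0,0,0],[-0.003,-0.007,0.2,0,0,0],[-0.003,-0.007,0.2,0,0,0]]
  jaw: 0.22

```text
clock: 3.75
tcp_pos: [0.6689, -0.1582, 0.1025]
orientation: [0.001, -0.001, 1.0, -0.0]
wrist_force: [0.0, -0.3, 0.3]
finger_gap: 0.0666
grip_force: 0.0
```

```bash
cat >> h.py <<'E'
def tips(r):
    Z=r["z_map"];K=r["intrinsics"]
    v,u=np.mgrid[0:420,0:560];Pc=np.dstack([(u-K[0,2])/K[0,0]*Z,(v-K[1,2])/K[1,1]*Z,Z,np.ones_like(Z)])@r["T_tool_cam"].T
    m=(Z>0.02)&(abs(Pc[...,0])<.012)&(abs(Pc[...,1])<.065)&(Pc[...,2]<.03)
    return Pc[m]
E
python3 - <<'E'
from h import *
print(env.get_state()["tcp_pos"],env.get_state()["finger_gap"])
r=wrist();p=tips(r);print(np.percentile(p,[95,99,100],axis=0).round(4));
for s in (1,-1):
    q=p[(s*p[:,1]>0)&(p[:,2]>-.02)];print(s,len(q),q[:,:3].mean(0),abs(q[:,1]).min(),q[:,2].max())
cv2.imwrite("pics/w2.png",r["frame"]);print(env.get_state()["tcp_pos"])
# rim circle: white rim pixels bright around brown
f=r["frame"];hsv=cv2.cvtColor(f,cv2.COLOR_BGR2HSV)
m=((hsv[...,2]<120)&(hsv[...,1]>120)).astype(np.uint8);n,l,st,ce=cv2.connectedComponentsWithStats(m)
for k in range(1,n):
    if st[k,4]>800: print(st[k],ce[k].round(1),ray(r,ce[k],.015).round(4))
E
```

```text
[ 0.66892739 -0.15824529  0.10251596] 0.06662237369931624
[[ 0.0119  0.0549 -0.002   1.    ]
 [ 0.012   0.0599  0.007   1.    ]
 [ 0.012   0.065   0.0125  1.    ]]
1 1419 [ 0.00494055  0.03507919 -0.00708709] 0.031212050495376523 0.01249216913278689
-1 1389 [ 0.00482076 -0.03829716 -0.00706069] 0.03446342129920709 0.012080595462755583
[ 0.66933622 -0.15861617  0.1029004 ]
[323   0  61  22 877] [355.9   8.2] [ 0.5312 -0.1148  0.015 ]
[432 178 112  85 915] [472.5 203.5] [ 0.653  -0.0207  0.015 ]
[ 243  188   70   64 3507] [277.8 219.5] [ 0.6656 -0.1613  0.015 ]
[ 112  376   53   44 1543] [141.6 401.7] [ 0.8473 -0.2881  0.015 ]
```

View pics/w2.png

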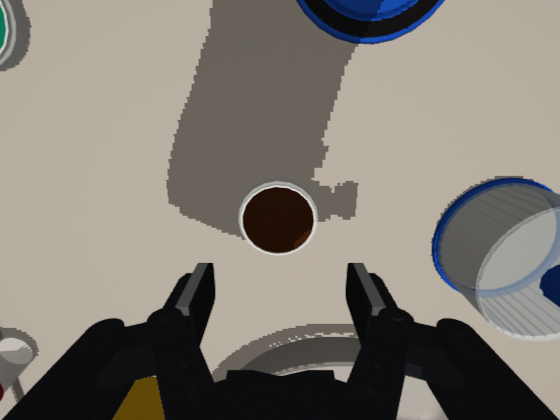

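The plate sits centred between the fingers at (278,218). The fingertips are about 13.5 mm ahead of the TCP at 60 mm opening. I'll descend and grip.

carry_out:
  increments:
    - [[0.004,-0.002,0.05,0,0,0],[0.004,-0.002,0.1,0,0,0],[0.004,-0.002,0.15,0,0,0],[0.004,-0.002,0.17,0,0,0],[0.004,-0.002,0.17,0,0,0]]
  jaw: 0.1

```text
clock: 4.42
tcp_pos: [0.6665, -0.16, 0.0159]
orientation: [0.0, 0.0, 1.0, -0.0]
wrist_force: [0.5, 0.9, -0.2]
finger_gap: 0.0766
grip_force: 0.0
```

carry_out:
  increments:
    - [[0,0,0,0,0,0],[0,0,0,0,0,0],[0,0,0,0,0,0],[0,0,0,0,0,0],[0,0,0,0,0,0]]
  jaw: 1
  squeeze: 25

```text
clock: 5.05
tcp_pos: [0.6674, -0.1604, 0.0173]
orientation: [0.002, 0.0, 1.0, -0.0]
wrist_force: [-0.0, -0.3, 5.3]
finger_gap: 0.0585
grip_force: 27.3
```

carry_out:
  increments:
    - [[0,0,-0.05,0,0,0],[0,0,-0.15,0,0,0],[0.05,0.04,-0.25,0,0,0],[0.13,0.12,-0.27,0,0,0],[0.13,0.12,-0.27,0,0,0]]

```text
clock: 5.68
tcp_pos: [0.5983, -0.0973, 0.1518]
orientation: [-0.001, -0.001, 1.0, 0.0]
wrist_force: [1.2, -0.6, -0.5]
finger_gap: 0.0589
grip_force: 27.0
```

carry_out:
  increments:
    - [[0,0,0,0,0,0],[0,0,0,0,0,0]]

```text
clock: 5.92
tcp_pos: [0.602, -0.1007, 0.1501]
orientation: [0.0, 0.0, 1.0, -0.0]
wrist_force: [0.1, 0.3, 0.0]
finger_gap: 0.0585
grip_force: 27.0
```

```bash
python3 - <<'E'
from h import *
s=env.get_state();print(s["tcp_pos"],s["finger_gap"],s["grip_force"],s["wrist_force"])
r=wrist();cv2.imwrite("pics/w3.png",r["frame"])
hsv=cv2.cvtColor(r["frame"],cv2.COLOR_BGR2HSV)
m=((hsv[...,0]>100)&(hsv[...,0]<130)&(hsv[...,1]>120)&(hsv[...,2]>40)).astype(np.uint8)
n,l,st,ce=cv2.connectedComponentsWithStats(m)
for k in range(1,n):
    if st[k,4]>1500:
        c=np.argwhere(l==k)[:,::-1].astype(np.int32);h=cv2.convexHull(c);e=cv2.fitEllipse(h);print(st[k],e,ray(r,e[0],.005).round(4),ray(r,e[0],.08).round(4))
p=tips(r)
for s in (1,-1):
    q=p[(s*p[:,1]>0)&(p[:,2]>-.02)];print(s,abs(q[:,1]).min(),q[:,2].max())
print([(d["position"],d["score"]) for d in env.find_in("wrist","jar_base")])
E
```

```text
[ 0.6019821  -0.10067446  0.15007977] 0.05851028810305832 27.03737586736679 [0.0784093  0.27572868 0.00412473]
[  223     6   110   121 10066] ((277.45025634765625, 65.95198822021484), (110.19091033935547, 120.16179656982422), 178.96490478515625) [ 0.4896 -0.1041  0.005 ] [ 0.4972 -0.1035  0.08  ]
1 1.6984442801214368e-06 0.013881989492919106
-1 6.77557441995701e-07 0.01314159078885993
[([0.4944, -0.1065, 0.0065], 0.82)]
```

View pics/w3.png

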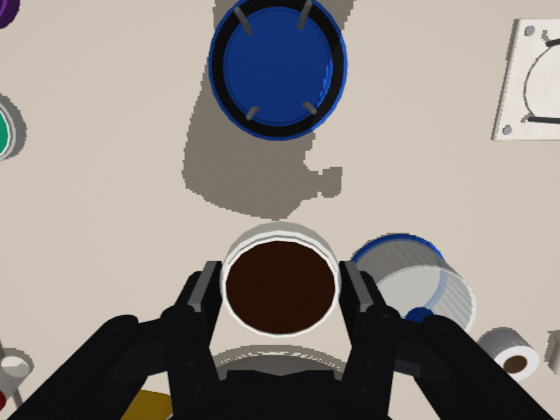

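The plate is held level at (281,286). The base shows whole, centred at (278,66). Wrist and top disagree by about 4 mm in x, so I'll check both cameras against the desk plane and measure more carefully.

```bash
cat >> h.py <<'E'
def cloud(r):
    Z=r["z_map"];K=r["intrinsics"];v,u=np.mgrid[0:420,0:560]
    Pc=np.dstack([(u-K[0,2])/K[0,0]*Z,(v-K[1,2])/K[1,1]*Z,Z]);return (Pc-r["t"])@r["R"]
def outer(r,c,rad,z):
    """ellipse fit of outer edge of non-desk (saturated/dark) object -> centre"""
E
python3 - <<'E'
from h import *
for n,r in [("wrist",wrist()),("top",env.read_camera("top"))]:
    W=cloud(r);ok=(r["z_map"]>0)&(abs(W[...,2])<.006)&(W[...,0]>.35)&(W[...,0]<.8)&(abs(W[...,1])<.4)
    P=W[ok];A=np.c_[P[:,:2],np.ones(len(P))];print(n,len(P),np.linalg.lstsq(A,P[:,2],rcond=None)[0].round(4))
    hsv=cv2.cvtColor(r["frame"],cv2.COLOR_BGR2HSV)
    # base: blue or black pixels near base
    D=np.linalg.norm(W[...,:2]-[.493,-.101],axis=2)
    m=(D<.075)&(((hsv[...,1]>110)&(abs(hsv[...,0].astype(int)-115)<15))|(hsv[...,2]<45))
    m=cv2.morphologyEx(m.astype(np.uint8),cv2.MORPH_OPEN,np.ones((3,3)))
    k,l,st,ce=cv2.connectedComponentsWithStats(m);j=1+st[1:,4].argmax()
    h=cv2.convexHull(np.argwhere(l==j)[:,::-1].astype(np.int32));e=cv2.fitEllipse(h);print("base",st[j],e,ray(r,e[0],.004).round(4))
    # rack: bright white low saturation
    D=np.linalg.norm(W[...,:2]-[.503,.128],axis=2)
    m=((D<.08)&(hsv[...,2]>(195 if n=="wrist" else 0))&(W[...,2]>.003)).astype(np.uint8)
    k,l,st,ce=cv2.connectedComponentsWithStats(m);j=1+st[1:,4].argmax()
    mr=cv2.minAreaRect(np.argwhere(l==j)[:,::-1].astype(np.float32));print("rack",st[j],mr,ray(r,mr[0],.006).round(4))
    # depth-based: points above desk close to base
    P=W[(np.linalg.norm(W[...,:2]-[.493,-.101],axis=2)<.07)&(W[...,2]>.0035)&(W[...,2]<.012)]
    print("depth",len(P),((P.max(0)+P.min(0))/2).round(4),P.mean(0).round(4),np.ptp(P,axis=0).round(4))
E
```

```text
wrist 146977 [-0.0015  0.0001  0.0017]
base [  208     0   139   141 15501] ((277.2452392578125, 64.44284057617188), (138.78524780273438, 152.519775390625), 179.44703674316406) [ 0.4881 -0.1042  0.004 ]
rack [ 496   19   64  122 3531] ((527.5, 79.49999237060547), (62.99999237060547, 120.99998474121094), -0.0) [0.4996 0.0969 0.006 ]
depth 15516 [ 0.4961 -0.1046  0.0077] [ 0.4917 -0.1044  0.0076] [0.1041 0.1108 0.0084]
top 28713 [0.0003 0.0009 0.001 ]
base [332 224  26  33 513] ((343.8211669921875, 237.47552490234375), (21.19331932067871, 41.036582946777344), 22.77934455871582) [ 0.5083 -0.0847  0.004 ]
rack [ 242  217   41   42 1301] ((262.1602478027344, 238.04421997070312), (40.15494918823242, 40.04983139038086), 86.98721313476562) [0.5034 0.1245 0.006 ]
depth 803 [ 0.496  -0.0772  0.0077] [ 0.5033 -0.0786  0.0076] [0.1304 0.0913 0.0084]
```

carry_out:
  increments:
    - [[0.04,-0.002,0,0,0,0],[0.08,-0.004,0,0,0,0],[0.08,-0.004,0,0,0,0],[0.08,-0.004,0,0,0,0]]

```text
clock: 6.62
tcp_pos: [0.562, -0.1023, 0.1504]
orientation: [0.001, 0.0, 1.0, -0.0]
wrist_force: [0.3, 0.1, 0.5]
finger_gap: 0.0585
grip_force: 27.0
```

```bash
python3 - <<'E'
from h import *
r=wrist();print(env.get_state()["tcp_pos"]);W=cloud(r);hsv=cv2.cvtColor(r["frame"],cv2.COLOR_BGR2HSV).astype(int)
D=np.linalg.norm(W[...,:2]-[.492,-.103],axis=2)
m=(D<.075)&(((hsv[...,1]>110)&(abs(hsv[...,0]-115)<15))|(hsv[...,2]<45))
m=cv2.morphologyEx(m.astype(np.uint8),cv2.MORPH_OPEN,np.ones((3,3)))
k,l,st,ce=cv2.connectedComponentsWithStats(m);j=1+st[1:,4].argmax()
h=cv2.convexHull(np.argwhere(l==j)[:,::-1].astype(np.int32));e=cv2.fitEllipse(h);print("base",st[j],e,ray(r,e[0],.004).round(4))
P=W[(D<.07)&(W[...,2]>.0035)&(W[...,2]<.012)];print("depth",((P.max(0)+P.min(0))/2).round(4),np.ptp(P,axis=0).round(4))
# wires: points above .03 near base
P=W[(D<.045)&(W[...,2]>.025)&(W[...,2]<.06)];print("wires",len(P))
from scipy.cluster.vq import kmeans2
if len(P)>20:
    c,lab=kmeans2(P[:,:2],np.array([[.52,-.08],[.465,-.08],[.465,-.12],[.52,-.12]]),minit="matrix");print(c.round(4),c.mean(0))
# held plate: brown top
m=((hsv[...,2]<110)&(hsv[...,1]>120)).astype(np.uint8);m[:230]=0;m[:,:215]=0;m[:,345:]=0;m[350:]=0
k,l,st,ce=cv2.connectedComponentsWithStats(m);j=1+st[1:,4].argmax()
e=cv2.fitEllipse(cv2.convexHull(np.argwhere(l==j)[:,::-1].astype(np.int32)))
zt=.15-.0175+.014;q=ray(r,e[0],zt);print("held",st[j],e,q.round(4),(q-r["T"][:3,3]).round(4))
E
```

```text
[ 0.56213107 -0.10225299  0.1503608 ]
base [  160   261   241   159 17781] ((279.953857421875, 359.5394287109375), (233.9113006591797, 252.41188049316406), 89.97610473632812) [ 0.7491 -0.1039  0.004 ]
depth [ 0.4852 -0.1045  0.0077] [0.1254 0.1109 0.0083]
wires 417
[[ 0.5198 -0.0816]
 [ 0.461  -0.0862]
 [ 0.4643 -0.1275]
 [ 0.5231 -0.1226]] [ 0.49203589 -0.10446888]
held [ 226  241  109   92 7804] ((279.97918701171875, 286.7622985839844), (91.9781265258789, 107.92642211914062), 90.07286071777344) [ 0.5609 -0.1037  0.1465] [-0.0011 -0.0014 -0.0039]
```

carry_out:
  increments:
    - [[0.07,-0.001,0,0,0,0],[0.138,-0.002,0,0,0,0],[0.138,-0.002,0.06,0,0,0],[0.138,-0.002,0.14,0,0,0],[0.138,-0.002,0.14,0,0,0]]

```text
clock: 7.3
tcp_pos: [0.4904, -0.1022, 0.078]
orientation: [-0.003, -0.0, 1.0, 0.001]
wrist_force: [-1.0, -0.3, 0.3]
finger_gap: 0.0588
grip_force: 27.2
```

carry_out:
  increments:
    - [[0,0,0.02,0,0,0],[0,0,0.045,0,0,0],[0,0,0.07,0,0,0],[0,0,0.095,0,0,0],[0,0,0.1,0,0,0]]

```text
clock: 7.92
tcp_pos: [0.4913, -0.1027, 0.0291]
orientation: [-0.001, 0.0, 1.0, 0.0]
wrist_force: [0.1, 0.3, 0.1]
finger_gap: 0.0586
grip_force: 27.2
```

carry_out:
  increments:
    - [[0,0,0.003,0,0,0],[0,0,0.006,0,0,0],[0,0,0.006,0,0,0]]

```text
clock: 8.3
tcp_pos: [0.4924, -0.103, 0.0275]
orientation: [0.0, 0.0, 1.0, -0.0]
wrist_force: [-0.6, -0.3, -0.3]
finger_gap: 0.0587
grip_force: 27.2
```

carry_out:
  increments:
    - [[0,0,0.002,0,0,0],[0,0,0.002,0,0,0]]

```text
clock: 8.55
tcp_pos: [0.4922, -0.103, 0.0263]
orientation: [0.0, 0.0, 1.0, 0.0]
wrist_force: [0.3, -0.5, -0.0]
finger_gap: 0.0583
grip_force: 27.2
```

carry_out:
  increments:
    - [[0,0,0.001,0,0,0],[0,0,0.002,0,0,0],[0,0,0.002,0,0,0]]

```text
clock: 8.93
tcp_pos: [0.4922, -0.103, 0.0253]
orientation: [0.0, 0.0, 1.0, 0.0]
wrist_force: [-0.4, -0.2, -0.4]
finger_gap: 0.0585
grip_force: 27.2
```

carry_out:
  increments:
    - [[0,0,0.001,0,0,0],[0,0,0.001,0,0,0]]

```text
clock: 9.18
tcp_pos: [0.4922, -0.103, 0.0253]
orientation: [0.0, 0.0, 1.0, -0.0]
wrist_force: [-1.0, 1.2, 5.8]
finger_gap: 0.0586
grip_force: 27.7
```

carry_out:
  increments:
    - [[0,0,0.001,0,0,0],[0,0,0.001,0,0,0]]

```text
clock: 9.43
tcp_pos: [0.4922, -0.103, 0.0253]
orientation: [0.0, 0.0, 1.0, -0.0]
wrist_force: [-1.9, 0.6, 9.8]
finger_gap: 0.0584
grip_force: 28.0
```

carry_out:
  increments:
    - [[0,0,0,0,0,0],[0,0,0,0,0,0],[0,0,0,0,0,0],[0,0,0,0,0,0]]
  jaw: 0

```text
clock: 9.93
tcp_pos: [0.4921, -0.103, 0.0241]
orientation: [-0.0, 0.0, 1.0, 0.0]
wrist_force: [0.2, -0.0, -0.7]
finger_gap: 0.0853
grip_force: 0.0
```

carry_out:
  increments:
    - [[0,0,-0.04,0,0,0],[0,0,-0.12,0,0,0],[0,0.05,-0.2,0,0,0],[-0.03,0.16,-0.2,0,0,0],[-0.06,0.28,-0.2,0,0,0]]

```text
clock: 10.55
tcp_pos: [0.5232, 0.0378, 0.1253]
orientation: [0.001, 0.001, 1.0, -0.0]
wrist_force: [1.1, -0.8, -0.1]
finger_gap: 0.0858
grip_force: 0.0
```

carry_out:
  increments:
    - [[-0.03,0.12,0,0,0,0],[-0.06,0.24,0,0,0,0],[-0.09,0.36,0,0,0,0],[-0.13,0.462,0,0,0,0],[-0.13,0.462,0,0,0,0]]

```text
clock: 11.18
tcp_pos: [0.5878, 0.2717, 0.1235]
orientation: [0.0, -0.002, 1.0, 0.0]
wrist_force: [-0.8, -0.7, 0.8]
finger_gap: 0.0857
grip_force: 0.0
```

carry_out:
  increments:
    - [[0,0,0,0,0,0],[0,0,0,0,0,0]]

```text
clock: 11.42
tcp_pos: [0.5868, 0.2666, 0.1243]
orientation: [-0.0, 0.001, 1.0, -0.0]
wrist_force: [0.3, -0.4, 0.7]
finger_gap: 0.0852
grip_force: 0.0
```

```bash
cat >> h.py <<'E'
def plate(r,hlo,hhi,smin,xy,vlo=60):
    W=cloud(r);h=cv2.cvtColor(r["frame"],cv2.COLOR_BGR2HSV).astype(int)
    hue=(h[...,0]>=hlo)&(h[...,0]<=hhi) if hlo<hhi else (h[...,0]>=hlo)|(h[...,0]<=hhi)
    m=(hue&(h[...,1]>smin)&(h[...,2]>vlo)&(np.linalg.norm(W[...,:2]-xy,axis=2)<.05)).astype(np.uint8)
    k,l,st,ce=cv2.connectedComponentsWithStats(m);j=1+st[1:,4].argmax()
    e=cv2.fitEllipse(cv2.convexHull(np.argwhere(l==j)[:,::-1].astype(np.int32)));return e,st[j,4]
E
python3 - <<'E'
from h import *
r=wrist();s=env.get_state();print(s["tcp_pos"],s["finger_gap"],s["wrist_force"])
e,a=plate(r,170,8,150,[.588,.268]);print(e,a,ray(r,e[0],.0145).round(4)+[0,.0014,0])
print([(d["position"],d["score"]) for d in env.find_in("wrist","plate_red")])
r=env.read_camera("top");cv2.imwrite("pics/t1.png",r["frame"])
E
```

```text
[0.58693518 0.2665553  0.12443342] 0.08579173919895879 [ 0.05623235 -0.3188382   0.34666149]
((282.2582092285156, 213.63809204101562), (59.643943786621094, 63.29991149902344), 90.20881652832031) 2963 [0.5867 0.2684 0.0145]
[([0.482, 0.2662, 0.0199], 0.85)]
```

carry_out:
  increments:
    - [[0,0.003,0.05,0,0,0],[0,0.003,0.12,0,0,0],[0,0.003,0.18,0,0,0],[0,0.003,0.214,0,0,0],[0,0.003,0.214,0,0,0]]

```text
clock: 12.2
tcp_pos: [0.5863, 0.2688, 0.0163]
orientation: [-0.001, 0.0, 1.0, -0.0]
wrist_force: [0.0, 0.0, 0.0]
finger_gap: 0.0852
grip_force: 0.0
```

carry_out:
  increments:
    - [[0,0,0,0,0,0],[0,0,0,0,0,0],[0,0,0,0,0,0],[0,0,0,0,0,0],[0,0,0,0,0,0]]
  jaw: 1

```text
clock: 12.82
tcp_pos: [0.5884, 0.2699, 0.0193]
orientation: [0.002, 0.0, 1.0, 0.0]
wrist_force: [-1.2, -1.7, 5.8]
finger_gap: 0.0587
grip_force: 26.9
```

carry_out:
  increments:
    - [[0,0,-0.04,0,0,0],[0,0,-0.14,0,0,0],[0,-0.05,-0.25,0,0,0],[0.01,-0.16,-0.26,0,0,0],[0.02,-0.28,-0.26,0,0,0]]

```text
clock: 13.45
tcp_pos: [0.5782, 0.1289, 0.1495]
orientation: [0.002, -0.001, 1.0, 0.0]
wrist_force: [0.6, -1.1, -0.8]
finger_gap: 0.0586
grip_force: 27.1
```

carry_out:
  increments:
    - [[0,-0.12,0,0,0,0],[0.01,-0.24,0,0,0,0],[0.02,-0.36,0,0,0,0],[0.03,-0.462,0,0,0,0],[0.03,-0.462,0,0,0,0]]

```text
clock: 14.08
tcp_pos: [0.5622, -0.1051, 0.1478]
orientation: [0.001, 0.003, 1.0, -0.0]
wrist_force: [0.0, 0.2, 0.7]
finger_gap: 0.0582
grip_force: 27.2
```

carry_out:
  increments:
    - [[0,0,0,0,0,0],[0,0,0,0,0,0]]

```text
clock: 14.32
tcp_pos: [0.5623, -0.1002, 0.1474]
orientation: [0.0, -0.001, 1.0, 0.0]
wrist_force: [-1.2, -0.1, -1.0]
finger_gap: 0.0583
grip_force: 27.2
```

```bash
python3 - <<'E'
from h import *
r=wrist();s=env.get_state();print(s["tcp_pos"],s["finger_gap"],s["wrist_force"])
W=cloud(r);D=np.linalg.norm(W[...,:2]-[.492,-.1044],axis=2)
P=W[(D<.02)];A=np.c_[P[:,:2]-[.492,-.1044],np.ones(len(P))];print("plate top plane",len(P),np.linalg.lstsq(A,P[:,2],rcond=None)[0].round(4))
e,a=plate(r,0,20,100,[.492,-.104],10);print("brown",e,a,ray(r,e[0],.0225).round(4))
hsv=cv2.cvtColor(r["frame"],cv2.COLOR_BGR2HSV).astype(int)
m=(((hsv[...,0]>170)|(hsv[...,0]<8))&(hsv[...,1]>140)).astype(np.uint8);m[:230]=0;m[:,:215]=0;m[:,345:]=0;m[350:]=0
k,l,st,ce=cv2.connectedComponentsWithStats(m);j=1+st[1:,4].argmax()
e=cv2.fitEllipse(cv2.convexHull(np.argwhere(l==j)[:,::-1].astype(np.int32)))
zt=s["tcp_pos"][2]-.0035;q=ray(r,e[0],zt);print("held",st[j],(q-r["T"][:3,3]).round(4))
cv2.imwrite("pics/w4.png",r["frame"])
E
```

```text
[ 0.56229295 -0.10004197  0.14737019] 0.058225217512031635 [-0.43701555  0.76190756  0.11207185]
plate top plane 3082 [-6.6089  1.2279  0.0658]
brown ((276.4634704589844, 120.40776062011719), (65.52886962890625, 68.20407104492188), 176.24783325195312) 3534 [ 0.4906 -0.1044  0.0225]
held [ 227  238  107   92 7723] [-0.003  -0.0014 -0.0036]
```

View pics/w4.png

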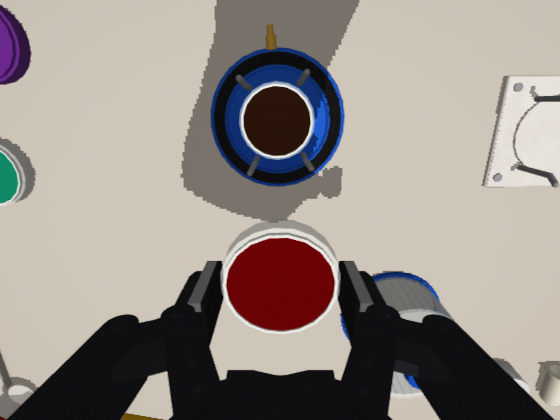

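Brown is seated inside the wires at (276,120), and red is held level at (281,284). I'll place red.

carry_out:
  increments:
    - [[0.07,-0.003,0,0,0,0],[0.136,-0.006,0,0,0,0],[0.136,-0.006,0.05,0,0,0],[0.136,-0.006,0.1,0,0,0],[0.136,-0.006,0.1,0,0,0]]

```text
clock: 15.0
tcp_pos: [0.4927, -0.1028, 0.0959]
orientation: [-0.002, -0.001, 1.0, 0.001]
wrist_force: [-0.5, 0.8, -0.7]
finger_gap: 0.0582
grip_force: 27.2
```

carry_out:
  increments:
    - [[0,0,0.03,0,0,0],[0,0,0.06,0,0,0],[0,0,0.085,0,0,0],[0,0,0.1,0,0,0],[0,0,0.1,0,0,0]]

```text
clock: 15.62
tcp_pos: [0.4937, -0.1043, 0.0466]
orientation: [-0.001, 0.0, 1.0, 0.0]
wrist_force: [0.6, -0.8, 0.3]
finger_gap: 0.0584
grip_force: 27.2
```

carry_out:
  increments:
    - [[0,0,0.004,0,0,0],[0,0,0.008,0,0,0],[0,0,0.008,0,0,0]]

```text
clock: 16.0
tcp_pos: [0.4943, -0.1045, 0.0434]
orientation: [0.0, 0.0, 1.0, -0.0]
wrist_force: [0.3, 0.1, -0.1]
finger_gap: 0.0587
grip_force: 27.2
```

carry_out:
  increments:
    - [[0,0,0.002,0,0,0],[0,0,0.003,0,0,0],[0,0,0.003,0,0,0]]

```text
clock: 16.38
tcp_pos: [0.4943, -0.1045, 0.0423]
orientation: [0.0, 0.0, 1.0, -0.0]
wrist_force: [-1.5, 0.8, 4.5]
finger_gap: 0.0584
grip_force: 27.6
```

carry_out:
  increments:
    - [[0,0,0.001,0,0,0],[0,0,0.001,0,0,0]]

```text
clock: 16.62
tcp_pos: [0.4943, -0.1045, 0.0422]
orientation: [0.0, 0.0, 1.0, -0.0]
wrist_force: [-3.1, 0.3, 9.4]
finger_gap: 0.0587
grip_force: 28.0
```

carry_out:
  increments:
    - [[0,0,0.001,0,0,0],[0,0,0.001,0,0,0]]

```text
clock: 16.88
tcp_pos: [0.4944, -0.1045, 0.0422]
orientation: [0.0, 0.0, 1.0, -0.0]
wrist_force: [-4.4, 0.9, 13.1]
finger_gap: 0.0585
grip_force: 28.4
```

carry_out:
  increments:
    - [[0,0,-0.002,0,0,0],[0,0,-0.002,0,0,0],[0,0,-0.002,0,0,0],[0,0,-0.002,0,0,0],[0,0,-0.002,0,0,0]]
  jaw: 0

```text
clock: 17.5
tcp_pos: [0.4941, -0.1044, 0.0416]
orientation: [-0.0, 0.0, 1.0, 0.0]
wrist_force: [0.0, 0.3, 0.6]
finger_gap: 0.0854
grip_force: 0.0
```

carry_out:
  increments:
    - [[0,0,-0.04,0,0,0],[0,0,-0.12,0,0,0],[-0.02,-0.05,-0.16,0,0,0],[-0.04,-0.16,-0.16,0,0,0],[-0.06,-0.28,-0.16,0,0,0]]

```text
clock: 18.12
tcp_pos: [0.5249, -0.2455, 0.1225]
orientation: [0.001, -0.001, 1.0, -0.0]
wrist_force: [-0.3, 0.0, 0.4]
finger_gap: 0.0856
grip_force: 0.0
```

carry_out:
  increments:
    - [[-0.01,-0.1,0,0,0,0],[-0.02,-0.209,0,0,0,0],[-0.022,-0.209,0,0,0,0],[-0.022,-0.209,0,0,0,0],[-0.022,-0.209,0,0,0,0]]

```text
clock: 18.75
tcp_pos: [0.535, -0.3475, 0.1217]
orientation: [-0.0, -0.001, 1.0, 0.0]
wrist_force: [1.1, -0.6, -0.5]
finger_gap: 0.0856
grip_force: 0.0
```

```bash
python3 - <<'E'
from h import *
r=wrist();s=env.get_state();print(s["tcp_pos"],s["finger_gap"],s["wrist_force"])
e,a=plate(r,75,100,100,[.535,-.349]);print(e,a,ray(r,e[0],.0145).round(4)+[0,.0014,0])
r=env.read_camera("top");cv2.imwrite("pics/t2.png",r["frame"]);print([(d["position"],d["score"]) for d in env.find_in("top","plate_red")])
print(blobfit(r,(350,243)))
E
```

```text
[ 0.53514305 -0.3475238   0.12185852] 0.0850565884368034 [-0.12437446 -0.22174544 -0.07253069]
((277.902099609375, 214.21038818359375), (60.31895446777344, 64.12137603759766), 93.44563293457031) 2718 [ 0.5344 -0.3491  0.0145]
[([0.4851, 0.2654, 0.0144], 0.9), ([0.4958, -0.1047, 0.0332], 0.61)]
(array([353.12538226, 242.57492355]), (353.05633544921875, 242.7042236328125), 10.205347061157227, array([343, 233,  21,  20, 327], dtype=int32))
```

carry_out:
  increments:
    - [[0.002,-0.003,0.05,0,0,0],[0.002,-0.003,0.12,0,0,0],[0.002,-0.003,0.18,0,0,0],[0.002,-0.003,0.208,0,0,0],[0.002,-0.003,0.208,0,0,0]]

```text
clock: 19.52
tcp_pos: [0.5338, -0.3496, 0.0171]
orientation: [-0.001, -0.0, 1.0, 0.001]
wrist_force: [0.1, 0.4, 0.8]
finger_gap: 0.0859
grip_force: 0.0
```

carry_out:
  increments:
    - [[0,0,0,0,0,0],[0,0,0,0,0,0],[0,0,0,0,0,0],[0,0,0,0,0,0],[0,0,0,0,0,0]]
  jaw: 1

```text
clock: 20.15
tcp_pos: [0.5352, -0.3512, 0.0197]
orientation: [0.001, -0.0, 1.0, -0.001]
wrist_force: [-1.3, 0.2, 6.0]
finger_gap: 0.0584
grip_force: 26.6
```

carry_out:
  increments:
    - [[0,0,-0.04,0,0,0],[0,0,-0.14,0,0,0],[0,0.05,-0.25,0,0,0],[-0.01,0.16,-0.265,0,0,0],[-0.02,0.28,-0.265,0,0,0]]

```text
clock: 20.78
tcp_pos: [0.5453, -0.2105, 0.1526]
orientation: [0.002, 0.001, 1.0, -0.001]
wrist_force: [1.1, 0.2, -0.4]
finger_gap: 0.0584
grip_force: 27.1
```

carry_out:
  increments:
    - [[-0.01,0.12,0,0,0,0],[-0.02,0.24,0,0,0,0],[-0.03,0.36,0,0,0,0],[-0.04,0.48,0,0,0,0],[-0.052,0.6,0,0,0,0]]

```text
clock: 21.4
tcp_pos: [0.5704, 0.0914, 0.1511]
orientation: [0.001, 0.0, 1.0, -0.0]
wrist_force: [0.7, 0.0, 0.2]
finger_gap: 0.0584
grip_force: 27.1
```

carry_out:
  increments:
    - [[0,0.06,0,0,0,0],[0,0.068,0,0,0,0],[0,0.068,0,0,0,0],[0,0.068,0,0,0,0]]

```text
clock: 21.9
tcp_pos: [0.5703, 0.1222, 0.1504]
orientation: [0.0, 0.001, 1.0, -0.0]
wrist_force: [-1.6, -0.2, -1.4]
finger_gap: 0.0582
grip_force: 27.1
```

```bash
cat > rack.py <<'E'
from h import *
import sys
hlo,hhi,smin=map(int,sys.argv[1:4])
r=wrist();s=env.get_state();print(s["tcp_pos"],s["finger_gap"],s["wrist_force"])
W=cloud(r);D=np.linalg.norm(W[...,:2]-[.5,.125],axis=2)
P=W[(D<.075)&(W[...,2]>.0035)&(W[...,2]<.012)];print("foot",((P.max(0)+P.min(0))/2).round(4),np.ptp(P,axis=0).round(4))
P=W[(D<.046)&(W[...,2]>.03)&(W[...,2]<.06)];print("wires",len(P))
from scipy.cluster.vq import kmeans2
c,_=kmeans2(P[:,:2],np.array([[.53,.145],[.47,.145],[.47,.105],[.53,.105]]),minit="matrix");print(c.round(4).tolist(),c.mean(0))
hsv=cv2.cvtColor(r["frame"],cv2.COLOR_BGR2HSV).astype(int);H=hsv[...,0]
m=((H>=hlo)&(H<=hhi)&(hsv[...,1]>smin)).astype(np.uint8);m[:230]=0;m[:,:215]=0;m[:,345:]=0;m[350:]=0
k,l,st,ce=cv2.connectedComponentsWithStats(m);j=1+st[1:,4].argmax()
e=cv2.fitEllipse(cv2.convexHull(np.argwhere(l==j)[:,::-1].astype(np.int32)))
q=ray(r,e[0],s["tcp_pos"][2]-.0035);print("held",st[j],(q-r["T"][:3,3]).round(4))
cv2.imwrite(sys.argv[4],r["frame"])
E
python3 rack.py 75 100 100 pics/w5.png
```

```text
[0.57035705 0.12219058 0.15042636] 0.05851752115285245 [ 0.12346798  0.18847173 -0.50166283]
foot [0.5018 0.1252 0.0077] [0.0921 0.0926 0.0079]
wires 392
[[0.5311, 0.1462], [0.4718, 0.1458], [0.4721, 0.1042], [0.5316, 0.1047]] [0.5016465  0.12524188]
held [ 227  240  107   91 7646] [-0.0022 -0.0014 -0.0035]
```

View pics/w5.png

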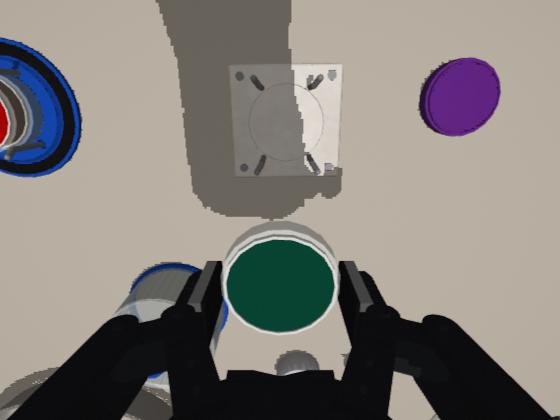

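carry_out:
  increments:
    - [[0.07,0.009,0,0,0,0],[0.133,0.009,0,0,0,0],[0.133,0.009,0.06,0,0,0],[0.133,0.009,0.13,0,0,0],[0.133,0.009,0.13,0,0,0]]

```text
clock: 22.58
tcp_pos: [0.5014, 0.1269, 0.0833]
orientation: [-0.003, 0.001, 1.0, -0.0]
wrist_force: [-0.2, 0.8, -0.1]
finger_gap: 0.059
grip_force: 27.2
```

carry_out:
  increments:
    - [[0,0,0.03,0,0,0],[0,0,0.06,0,0,0],[0,0,0.085,0,0,0],[0,0,0.1,0,0,0],[0,0,0.1,0,0,0]]

```text
clock: 23.2
tcp_pos: [0.5033, 0.1281, 0.0346]
orientation: [-0.001, -0.0, 1.0, 0.0]
wrist_force: [0.4, -1.1, 0.2]
finger_gap: 0.0584
grip_force: 28.1
```

carry_out:
  increments:
    - [[0,0,0.004,0,0,0],[0,0,0.008,0,0,0],[0,0,0.008,0,0,0]]

```text
clock: 23.58
tcp_pos: [0.5038, 0.128, 0.0314]
orientation: [0.0, 0.0, 1.0, 0.0]
wrist_force: [-0.6, -1.0, -0.0]
finger_gap: 0.0584
grip_force: 28.0
```

carry_out:
  increments:
    - [[0,-0.002,0.002,0,0,0],[0,-0.002,0.005,0,0,0],[0,-0.002,0.005,0,0,0]]

```text
clock: 23.95
tcp_pos: [0.5037, 0.127, 0.0287]
orientation: [0.0, 0.0, 1.0, 0.0]
wrist_force: [-0.3, 0.8, -0.7]
finger_gap: 0.0585
grip_force: 28.0
```

carry_out:
  increments:
    - [[0,0,0.001,0,0,0],[0,0,0.002,0,0,0],[0,0,0.002,0,0,0]]

```text
clock: 24.32
tcp_pos: [0.504, 0.127, 0.028]
orientation: [0.0, 0.0, 1.0, 0.0]
wrist_force: [0.1, -0.3, 1.2]
finger_gap: 0.0584
grip_force: 28.1
```

carry_out:
  increments:
    - [[0,0,0.001,0,0,0],[0,0,0.001,0,0,0]]

```text
clock: 24.58
tcp_pos: [0.5041, 0.1271, 0.0276]
orientation: [0.0, 0.0, 1.0, 0.0]
wrist_force: [1.2, 0.3, 3.0]
finger_gap: 0.0586
grip_force: 28.3
```

carry_out:
  increments:
    - [[0,0,0.001,0,0,0],[0,0,0.001,0,0,0]]

```text
clock: 24.82
tcp_pos: [0.5041, 0.1271, 0.0274]
orientation: [0.001, 0.0, 1.0, 0.0]
wrist_force: [-0.5, 0.5, 6.2]
finger_gap: 0.0582
grip_force: 28.6
```

carry_out:
  increments:
    - [[0,0,-0.001,0,0,0],[0,0,-0.001,0,0,0],[0,0,-0.001,0,0,0],[0,0,-0.001,0,0,0],[0,0,-0.001,0,0,0]]
  jaw: 0

```text
clock: 25.45
tcp_pos: [0.5036, 0.127, 0.0272]
orientation: [-0.0, 0.0, 1.0, 0.0]
wrist_force: [0.1, -0.1, 1.1]
finger_gap: 0.0857
grip_force: 0.0
```

carry_out:
  increments:
    - [[0,0,-0.04,0,0,0],[0,0,-0.12,0,0,0],[0,0.05,-0.19,0,0,0],[0.02,0.16,-0.19,0,0,0],[0.04,0.28,-0.19,0,0,0]]

```text
clock: 26.08
tcp_pos: [0.4843, 0.2681, 0.1233]
orientation: [0.001, 0.001, 1.0, 0.0]
wrist_force: [0.7, 0.6, -0.5]
finger_gap: 0.0856
grip_force: 0.0
```

carry_out:
  increments:
    - [[0.01,0.12,0,0,0,0],[0.02,0.24,0,0,0,0],[0.04,0.332,0,0,0,0],[0.04,0.332,0,0,0,0],[0.04,0.332,0,0,0,0]]

```text
clock: 26.7
tcp_pos: [0.4634, 0.4326, 0.1219]
orientation: [-0.0, -0.0, 1.0, -0.0]
wrist_force: [0.7, 0.1, 0.6]
finger_gap: 0.0855
grip_force: 0.0
```

carry_out:
  increments:
    - [[0,0,0,0,0,0]]

```text
clock: 26.82
tcp_pos: [0.464, 0.4317, 0.1223]
orientation: [-0.0, 0.001, 1.0, -0.0]
wrist_force: [0.1, -1.1, 0.5]
finger_gap: 0.0852
grip_force: 0.0
```

```bash
python3 - <<'E'
from h import *
r=wrist();s=env.get_state();print(s["tcp_pos"],s["finger_gap"],s["wrist_force"],s["joint_pos"])
e,a=plate(r,15,35,80,[.464,.434]);print(e,a,ray(r,e[0],.0145).round(4)+[0,.0014,0])
cv2.imwrite("pics/w6.png",r["frame"])
E
```

```text
[0.46416795 0.43166205 0.12242911] 0.08563227267064201 [ 0.06438308 -0.00362559 -0.72989625] [ 6.22648988e-01  4.87237793e-01 -1.19893319e-02  1.07179170e+00
 -1.52424449e-04  6.24605554e-01]
((283.59136962890625, 213.45584106445312), (60.80748748779297, 64.40855407714844), 86.21047973632812) 3074 [0.4631 0.4345 0.0145]
```

View pics/w6.png

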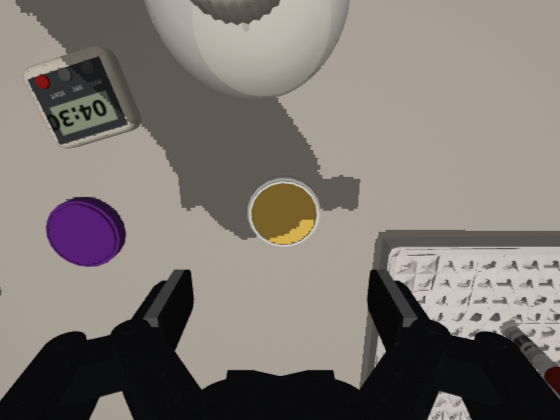

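Straw is at (284,214). A wash bottle shows at the top of the picture and a tube rack to the right, from column 370. I'll check both clearances.

```bash
python3 - <<'E'
from h import *
r=wrist();W=cloud(r);v,u=np.mgrid[0:420,0:560]
B=W[(v<110)&(u>140)&(u<360)&(W[...,2]>.02)];print("bottle",len(B),B.min(0).round(3),B.max(0).round(3))
for z in (.03,.08,.12,.15,.18):
    b=B[abs(B[:,2]-z)<.015]
    if len(b): print(z,b.min(0).round(3),b.max(0).round(3))
R=W[(u>360)&(v>225)&(v<330)&(W[...,2]>.01)&(W[...,2]<.09)];R=R[R[:,1]>.47];print("rack",R.min(0).round(3),R.max(0).round(3))
r=env.read_camera("side");cv2.imwrite("pics/s1.png",r["frame"])
E
```

```text
bottle 15191 [0.343 0.382 0.057] [0.379 0.458 0.247]
0.08 [0.359 0.411 0.067] [0.378 0.452 0.095]
0.12 [0.343 0.382 0.105] [0.377 0.457 0.135]
0.15 [0.349 0.397 0.135] [0.362 0.44  0.158]
rack [0.485 0.515 0.01 ] [0.577 0.671 0.033]
```

View pics/s1.png

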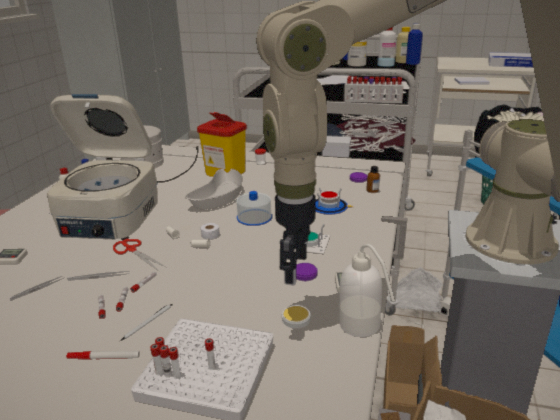

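The bottle is close at x 0.38, right below the wrist camera. I'll turn the gripper 45° away before descending. In the side view the base holds both plates, with red on top at (330,198).

carry_out:
  increments:
    - [[0.002,0.006,0,0,0,-0.025],[0.002,0.006,0,0,0,-0.05],[0.002,0.006,0,0,0,-0.075],[0.002,0.006,0,0,0,-0.1],[0.002,0.006,0,0,0,-0.125]]

```text
clock: 27.6
tcp_pos: [0.4631, 0.4353, 0.1225]
orientation: [0.0, -0.384, 0.923, 0.0]
wrist_force: [-0.8, 0.3, 0.6]
finger_gap: 0.0855
grip_force: 0.0
```

carry_out:
  increments:
    - [[0,0,0.03,0,0,0],[0,0,0.08,0,0,0],[0,0,0.15,0,0,0],[0,0,0.18,0,0,0],[0,0,0.18,0,0,0]]

```text
clock: 28.22
tcp_pos: [0.4618, 0.4351, 0.0307]
orientation: [-0.002, -0.382, 0.924, -0.0]
wrist_force: [0.5, 0.1, -0.2]
finger_gap: 0.0854
grip_force: 0.0
```

carry_out:
  increments:
    - [[0,0,0.015,0,0,0],[0,0,0.03,0,0,0],[0,0,0.03,0,0,0]]

```text
clock: 28.6
tcp_pos: [0.4625, 0.4359, 0.0171]
orientation: [-0.0, -0.383, 0.924, -0.0]
wrist_force: [-0.4, -0.6, -0.3]
finger_gap: 0.0854
grip_force: 0.0
```

carry_out:
  increments:
    - [[0,0,0,0,0,0],[0,0,0,0,0,0],[0,0,0,0,0,0],[0,0,0,0,0,0],[0,0,0,0,0,0]]
  jaw: 1

```text
clock: 29.22
tcp_pos: [0.463, 0.4363, 0.0181]
orientation: [0.001, -0.383, 0.924, 0.0]
wrist_force: [-1.2, -0.9, 6.2]
finger_gap: 0.0589
grip_force: 27.1
```

carry_out:
  increments:
    - [[0,0,-0.04,0,0,0],[0,0,-0.14,0,0,0],[0,0,-0.24,0,0,0],[0,0,-0.265,0,0,0],[0,0,-0.265,0,0,0]]

```text
clock: 29.85
tcp_pos: [0.4631, 0.4363, 0.1503]
orientation: [0.001, -0.383, 0.924, 0.0]
wrist_force: [0.4, 0.4, -1.3]
finger_gap: 0.0583
grip_force: 27.1
```

carry_out:
  increments:
    - [[0,0,0,0,0,0.025],[0,0,0,0,0,0.05],[0,0,0,0,0,0.075],[0,0,0,0,0,0.1],[0,0,0,0,0,0.125]]

```text
clock: 30.48
tcp_pos: [0.4615, 0.4351, 0.1467]
orientation: [-0.002, 0.003, 1.0, -0.001]
wrist_force: [-0.3, 0.8, -0.2]
finger_gap: 0.0589
grip_force: 27.0
```

carry_out:
  increments:
    - [[-0.03,-0.1,0,0,0,0],[-0.06,-0.2,0,0,0,0],[-0.09,-0.3,0,0,0,0],[-0.13,-0.4,0,0,0,0],[-0.17,-0.5,0,0,0,0]]

```text
clock: 31.1
tcp_pos: [0.5466, 0.1842, 0.1472]
orientation: [-0.002, -0.0, 1.0, -0.0]
wrist_force: [-0.4, -0.0, -0.2]
finger_gap: 0.0584
grip_force: 27.1
```

carry_out:
  increments:
    - [[-0.03,-0.08,0,0,0,0],[-0.044,-0.116,0,0,0,0],[-0.044,-0.116,0,0,0,0],[-0.044,-0.116,0,0,0,0],[-0.044,-0.116,0,0,0,0]]

```text
clock: 31.72
tcp_pos: [0.569, 0.1294, 0.1496]
orientation: [-0.0, -0.001, 1.0, 0.0]
wrist_force: [0.3, -0.4, -0.7]
finger_gap: 0.0581
grip_force: 27.1
```

```bash
python3 rack.py 15 35 80 pics/w7.png; python3 - <<'E'
from h import *
r=wrist();e,a=plate(r,75,100,100,[.5017,.1252],30);print("green",e,a,ray(r,e[0],.0225).round(4))
print(env.get_state()["orientation"])
E
```

```text
[0.56918228 0.12932853 0.14971707] 0.05842843117707401 [0.29772353 0.63711301 0.40728214]
foot [0.5019 0.1252 0.0074] [0.0924 0.0926 0.0076]
wires 389
[[0.531, 0.1463], [0.4718, 0.1458], [0.4722, 0.1043], [0.5316, 0.1049]] [0.50164574 0.12533221]
held [ 226  239  109   93 7932] [-0.0023 -0.0014 -0.0033]
green ((277.2904357910156, 127.44378662109375), (65.03923034667969, 66.78386688232422), 177.5782470703125) 3425 [0.5029 0.1257 0.0225]
[-6.55059291e-06 -8.82520091e-04  9.99999605e-01  1.09368965e-04]
```

View pics/w7.png

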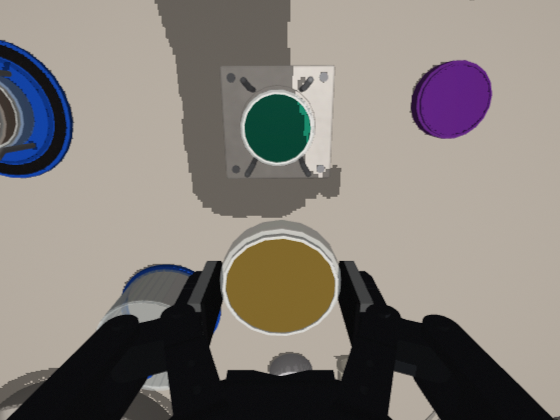

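Green is seated in the rack at (277,127), and straw is held level at (281,285). I'll place straw.

carry_out:
  increments:
    - [[0.07,-0.005,0,0,0,0],[0.131,-0.005,0,0,0,0],[0.131,-0.005,0.05,0,0,0],[0.131,-0.005,0.1,0,0,0],[0.131,-0.005,0.1,0,0,0]]

```text
clock: 32.45
tcp_pos: [0.5024, 0.126, 0.0985]
orientation: [-0.002, -0.0, 1.0, -0.0]
wrist_force: [-1.0, 0.7, -0.0]
finger_gap: 0.0586
grip_force: 27.1
```

carry_out:
  increments:
    - [[0,0,0.03,0,0,0],[0,0,0.06,0,0,0],[0,0,0.085,0,0,0],[0,0,0.1,0,0,0],[0,0,0.1,0,0,0]]

```text
clock: 33.08
tcp_pos: [0.5037, 0.1254, 0.0491]
orientation: [-0.001, 0.0, 1.0, -0.0]
wrist_force: [0.2, -0.3, -0.5]
finger_gap: 0.0587
grip_force: 27.1
```

carry_out:
  increments:
    - [[0,0,0.004,0,0,0],[0,0,0.01,0,0,0],[0,0,0.01,0,0,0]]

```text
clock: 33.45
tcp_pos: [0.5043, 0.1255, 0.0448]
orientation: [0.0, 0.0, 1.0, -0.0]
wrist_force: [-0.0, 0.7, -0.1]
finger_gap: 0.0585
grip_force: 27.1
```

carry_out:
  increments:
    - [[0,0,0.002,0,0,0],[0,0,0.004,0,0,0],[0,0,0.004,0,0,0]]

```text
clock: 33.83
tcp_pos: [0.5043, 0.1255, 0.0428]
orientation: [0.0, 0.0, 1.0, 0.0]
wrist_force: [-0.3, 1.0, -1.1]
finger_gap: 0.0585
grip_force: 27.1
```

carry_out:
  increments:
    - [[0,0,0.001,0,0,0],[0,0,0.002,0,0,0],[0,0,0.002,0,0,0]]

```text
clock: 34.2
tcp_pos: [0.5042, 0.1255, 0.0418]
orientation: [0.0, 0.0, 1.0, 0.0]
wrist_force: [0.8, -0.3, 0.1]
finger_gap: 0.0584
grip_force: 27.1
```

carry_out:
  increments:
    - [[0,0,0.001,0,0,0],[0,0,0.001,0,0,0]]

```text
clock: 34.45
tcp_pos: [0.5042, 0.1255, 0.0413]
orientation: [0.0, 0.0, 1.0, 0.0]
wrist_force: [-0.6, 0.0, -0.2]
finger_gap: 0.0586
grip_force: 27.1
```

carry_out:
  increments:
    - [[0,0,0.001,0,0,0],[0,0,0.001,0,0,0]]

```text
clock: 34.7
tcp_pos: [0.5042, 0.1255, 0.0411]
orientation: [0.0, 0.0, 1.0, 0.0]
wrist_force: [-0.7, 0.2, 3.3]
finger_gap: 0.0585
grip_force: 27.4
```

carry_out:
  increments:
    - [[0,0,0.001,0,0,0],[0,0,0.001,0,0,0]]

```text
clock: 34.95
tcp_pos: [0.5043, 0.1256, 0.041]
orientation: [0.0, 0.0, 1.0, 0.0]
wrist_force: [-3.4, -0.3, 7.7]
finger_gap: 0.0588
grip_force: 27.8
```

carry_out:
  increments:
    - [[0,0,-0.001,0,0,0],[0,0,-0.001,0,0,0],[0,0,-0.001,0,0,0],[0,0,-0.001,0,0,0],[0,0,-0.001,0,0,0]]
  jaw: 0

```text
clock: 35.58
tcp_pos: [0.5042, 0.1255, 0.0407]
orientation: [-0.0, 0.0, 1.0, 0.0]
wrist_force: [-0.2, -0.2, -0.7]
finger_gap: 0.0853
grip_force: 0.0
```

carry_out:
  increments:
    - [[0,0,-0.05,0,0,0],[0,0,-0.15,0,0,0],[0,0,-0.26,0,0,0],[-0.08,-0.05,-0.31,0,0,0],[-0.18,-0.11,-0.31,0,0,0]]

```text
clock: 36.2
tcp_pos: [0.5964, 0.0707, 0.1997]
orientation: [0.003, -0.001, 1.0, 0.0]
wrist_force: [0.3, 0.9, -0.3]
finger_gap: 0.0854
grip_force: 0.0
```

carry_out:
  increments:
    - [[-0.1,-0.06,0,0,0,0],[-0.186,-0.111,0,0,0,0],[-0.186,-0.111,0,0,0,0],[-0.186,-0.111,0,0,0,0],[-0.186,-0.111,0,0,0,0]]

```text
clock: 36.83
tcp_pos: [0.6862, 0.0159, 0.1962]
orientation: [-0.0, -0.0, 1.0, 0.0]
wrist_force: [-0.5, 0.2, -0.5]
finger_gap: 0.0855
grip_force: 0.0
```

```bash
cat > knob.py <<'E'
from h import *
r=wrist();s=env.get_state();print(s["tcp_pos"],s["finger_gap"],s["wrist_force"])
W=cloud(r);D=np.linalg.norm(W[...,:2]-[.687,.015],axis=2)
K=W[(D<.06)&(W[...,2]>.076)&(W[...,2]<.088)];print("knob top",len(K),K.mean(0).round(4),((K.max(0)+K.min(0))/2).round(4),np.ptp(K,axis=0).round(4))
P=W[(D<.08)&(W[...,2]>.005)&(W[...,2]<.1)];print("dome",((P.max(0)+P.min(0))/2).round(4),np.ptp(P,axis=0).round(4))
E
python3 knob.py
```

```text
[0.68631701 0.01595179 0.19648851] 0.08543065104627613 [ 0.01705394  0.63874311 -0.13852098]
knob top 617 [0.6875 0.0135 0.0804] [0.6878 0.0133 0.0795] [0.0237 0.0243 0.0067]
dome [0.687  0.0135 0.0439] [0.0985 0.0981 0.0779]
```

carry_out:
  increments:
    - [[-0.003,-0.002,0.05,0,0,0],[-0.003,-0.002,0.12,0,0,0],[-0.003,-0.002,0.19,0,0,0],[-0.003,-0.002,0.229,0,0,0],[-0.003,-0.002,0.229,0,0,0]]

```text
clock: 37.5
tcp_pos: [0.6867, 0.0149, 0.08]
orientation: [-0.002, -0.0, 1.0, 0.0]
wrist_force: [0.5, 0.0, 0.1]
finger_gap: 0.0856
grip_force: 0.0
```

carry_out:
  increments:
    - [[0,0,0,0,0,0],[0,0,0,0,0,0],[0,0,0,0,0,0],[0,0,0,0,0,0],[0,0,0,0,0,0]]
  jaw: 1
  squeeze: 45

```text
clock: 38.12
tcp_pos: [0.6892, 0.0141, 0.0822]
orientation: [0.001, -0.0, 1.0, 0.0]
wrist_force: [-0.6, 0.7, 4.5]
finger_gap: 0.0223
grip_force: 44.0
```

carry_out:
  increments:
    - [[0,0,0,0,0,0],[0,0,0,0,0,0],[0,0,0,0,0,0],[0,0,0,0,0,0],[0,0,0,0,0,0]]

```text
clock: 38.75
tcp_pos: [0.6892, 0.0141, 0.0822]
orientation: [0.001, -0.0, 1.0, 0.0]
wrist_force: [-0.9, 1.8, 5.7]
finger_gap: 0.0224
grip_force: 44.1
```

```bash
python3 knob.py
```

```text
[0.68915754 0.01411575 0.08217918] 0.02201010293070575 [-1.7530549   1.63010343  5.239114  ]
knob top 2677 [0.6846 0.0125 0.0809] [0.688  0.0125 0.082 ] [0.0243 0.0494 0.012 ]
dome [0.6873 0.0128 0.0525] [0.1004 0.0969 0.095 ]
```

carry_out:
  increments:
    - [[0,0,-0.03,0,0,0],[0,0,-0.1,0,0,0],[0,0,-0.18,0,0,0],[0,0,-0.24,0,0,0],[0.07,-0.04,-0.24,0,0,0]]

```text
clock: 39.42
tcp_pos: [0.657, -0.0058, 0.2049]
orientation: [0.004, -0.001, 1.0, -0.0]
wrist_force: [-0.2, -0.4, -1.4]
finger_gap: 0.0221
grip_force: 44.3
```

carry_out:
  increments:
    - [[0.08,-0.048,0,0,0,0],[0.16,-0.097,0,0,0,0],[0.24,-0.145,0,0,0,0],[0.321,-0.194,0,0,0,0],[0.321,-0.194,0,0,0,0]]

```text
clock: 40.05
tcp_pos: [0.4904, -0.104, 0.2018]
orientation: [-0.001, 0.002, 1.0, 0.0]
wrist_force: [0.1, 1.0, -0.1]
finger_gap: 0.0222
grip_force: 44.3
```

carry_out:
  increments:
    - [[0,0,0,0,0,0],[0,0,0,0,0,0]]

```text
clock: 40.3
tcp_pos: [0.4942, -0.1028, 0.2015]
orientation: [0.0, -0.0, 1.0, -0.0]
wrist_force: [-0.5, -0.2, -1.2]
finger_gap: 0.0221
grip_force: 44.3
```

```bash
python3 - <<'E'
from h import *
s=env.get_state();print(s["tcp_pos"],s["orientation"],s["finger_gap"],s["wrist_force"],s["ft_torque"])
r=env.read_camera("side");f=r["frame"]
cv2.imwrite("pics/s2.png",cv2.resize(f[100:300,200:440],None,fx=3,fy=3,interpolation=cv2.INTER_CUBIC))
E
```

```text
[ 0.49421212 -0.10276009  0.2015178 ] [ 4.45173114e-04 -3.89150704e-04  9.99999824e-01 -4.99155393e-05] 0.022073582356023438 [-0.53885621 -0.15291483 -1.18411598] [-0.0307413  -0.02683656  0.01678033]
```

View pics/s2.png

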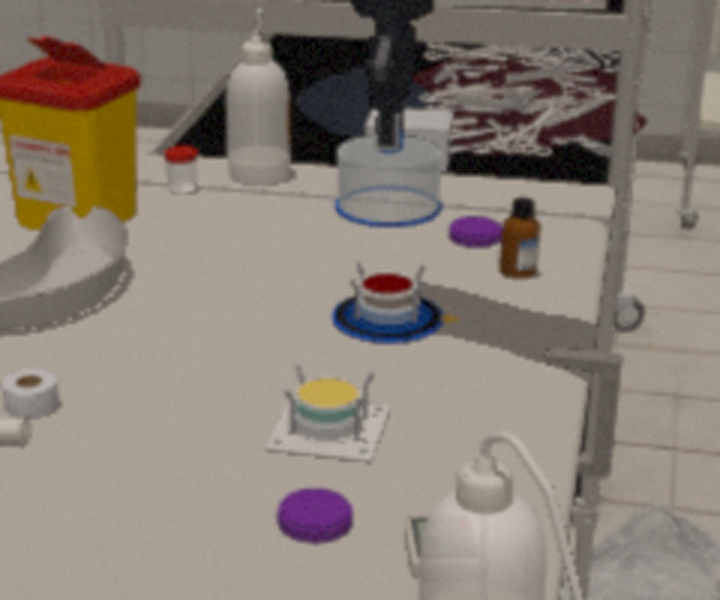

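The side view shows both stacks in order and level, red over brown at (388,290) and straw over green at (328,400). The dome hangs level straight above the base, so I'll lower it.

carry_out:
  increments:
    - [[0.001,0,0.03,0,0,0],[0.001,0,0.06,0,0,0],[0.001,0,0.09,0,0,0],[0.001,0,0.12,0,0,0],[0.001,0,0.13,0,0,0]]

```text
clock: 40.98
tcp_pos: [0.4918, -0.1027, 0.1347]
orientation: [-0.001, 0.0, 1.0, 0.0]
wrist_force: [-0.7, 0.3, -0.0]
finger_gap: 0.022
grip_force: 44.3
```

carry_out:
  increments:
    - [[0,0,0.02,0,0,0],[0,0,0.04,0,0,0],[0,0,0.06,0,0,0],[0,0,0.08,0,0,0],[0,0,0.084,0,0,0]]

```text
clock: 41.6
tcp_pos: [0.4921, -0.1028, 0.0934]
orientation: [-0.001, 0.0, 1.0, 0.0]
wrist_force: [0.6, 0.2, -0.9]
finger_gap: 0.0221
grip_force: 44.3
```

carry_out:
  increments:
    - [[0,0,0.003,0,0,0],[0,0,0.006,0,0,0],[0,0,0.006,0,0,0]]

```text
clock: 41.98
tcp_pos: [0.4928, -0.103, 0.0914]
orientation: [0.0, 0.0, 1.0, -0.0]
wrist_force: [0.5, -0.2, -0.4]
finger_gap: 0.0219
grip_force: 44.3
```

carry_out:
  increments:
    - [[0,0,0.002,0,0,0],[0,0,0.005,0,0,0],[0,0,0.005,0,0,0]]

```text
clock: 42.35
tcp_pos: [0.4926, -0.1029, 0.0887]
orientation: [-0.0, 0.0, 1.0, 0.0]
wrist_force: [0.4, 0.8, -1.0]
finger_gap: 0.0219
grip_force: 44.3
```

carry_out:
  increments:
    - [[0,0,0.001,0,0,0],[0,0,0.002,0,0,0],[0,0,0.002,0,0,0]]

```text
clock: 42.72
tcp_pos: [0.4926, -0.103, 0.0877]
orientation: [-0.0, 0.0, 1.0, 0.0]
wrist_force: [0.5, 0.2, -1.6]
finger_gap: 0.0223
grip_force: 44.3
```

carry_out:
  increments:
    - [[0,0,0.001,0,0,0],[0,0,0.002,0,0,0],[0,0,0.002,0,0,0]]

```text
clock: 43.1
tcp_pos: [0.4927, -0.1029, 0.0872]
orientation: [0.0, -0.0, 1.0, 0.0]
wrist_force: [-1.9, 1.7, 4.6]
finger_gap: 0.0219
grip_force: 44.9
```

Contact came at z 0.0872, which matches the 5 mm shoulder. I'll release, back off and verify.

carry_out:
  increments:
    - [[0,0,0,0,0,0],[0,0,0,0,0,0],[0,0,0,0,0,0],[0,0,0,0,0,0],[0,0,0,0,0,0]]
  jaw: 0

```text
clock: 43.72
tcp_pos: [0.4927, -0.103, 0.0867]
orientation: [0.0, 0.0, 1.0, 0.0]
wrist_force: [-0.4, -0.6, 0.3]
finger_gap: 0.0852
grip_force: 0.0
```

carry_out:
  increments:
    - [[0,0,-0.03,0,0,0],[0,0,-0.1,0,0,0],[0,0,-0.2,0,0,0],[-0.06,0,-0.28,0,0,0],[-0.14,0,-0.28,0,0,0]]

```text
clock: 44.35
tcp_pos: [0.5652, -0.1037, 0.2328]
orientation: [0.004, 0.0, 1.0, -0.001]
wrist_force: [0.0, -1.2, -0.7]
finger_gap: 0.0855
grip_force: 0.0
```

carry_out:
  increments:
    - [[0,0,0,0,0,0],[0,0,0,0,0,0],[0,0,0,0,0,0]]

```text
clock: 44.72
tcp_pos: [0.5616, -0.1028, 0.2268]
orientation: [-0.0, 0.0, 1.0, 0.0]
wrist_force: [0.6, 0.2, 0.1]
finger_gap: 0.0853
grip_force: 0.0
```

```bash
python3 - <<'E'
from h import *
s=env.get_state();print(s["tcp_pos"],s["finger_gap"],s["wrist_force"])
r=wrist();W=cloud(r);D=np.linalg.norm(W[...,:2]-[.492,-.104],axis=2)
P=W[(D<.055)&(W[...,2]>.082)&(W[...,2]<.09)];print("knob top",len(P),P.mean(0).round(4))
P=W[(D<.045)&(D>.016)&(W[...,2]>.058)&(W[...,2]<.068)];A=np.c_[P[:,:2]-[.492,-.104],np.ones(len(P))];print("dome top plane",len(P),np.linalg.lstsq(A,P[:,2],rcond=None)[0].round(4) if len(P) else "")
a=r["frame"];b=env.read_camera("side")["frame"][140:300,220:420]
cv2.imwrite("pics/fin.png",np.hstack([cv2.resize(a[:260,100:],(420,260)),cv2.resize(b,(325,260))]))
E
```

```text
[ 0.56157492 -0.10280391  0.22678851] 0.08528046869447639 [0.63063225 0.20105409 0.10345853]
knob top 652 [ 0.492  -0.1045  0.0855]
dome top plane 7164 [-0.0002 -0.      0.0637]
```

View pics/fin.png

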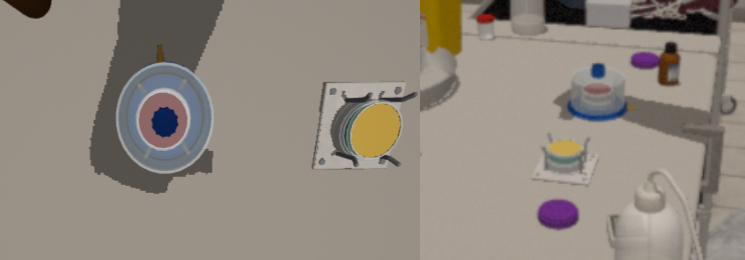

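The dome is level: its top plane is flat at about 63.5 mm and the knob top is at 85.5 mm. It is centred over the red/brown stack at (163,118), and the rack holds straw on green at (375,130). I'll hand in.

```bash
python3 -c "
from workcell import env
print(env.hand_in())"
```

```text
the job is handed in; nothing more can be done
None
```

The job is handed in at about 45 s: red on brown in the jar base under its seated, level dome, straw on green in the rack, and the bottle, timer and label roll never touched.

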